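# Clip the lock-out snap hook onto the laser stage's eye

## Robot

A 7-joint arm with a two-finger parallel gripper is mounted at the origin on the work surface. World frame = base frame: x ahead of the robot, y to its left, z up, the work surface at z = 0. Lengths are in m, angles in rad, forces in N, time in s.
With the tool pointing down it reaches from about 0.425 to 0.825 m from the base axis. Payload 3.6 kg.
Tool frame: the origin (TCP) lies midway between the tips of the shut fingers; the grasp point (between the pads) lies 19 mm behind it; z points along the fingers, y is the line along which they close (so a half turn about z gives the same grasp; the last joint's range is limited). The gripper opens to 85 mm and grips with 20 to 120 N. Pads are 22 mm wide; open, the fingers measure 114 mm over their backs; the gripper's body (76 mm by 85 mm) begins 54 mm behind the grasp point. The pads swing forward as they close: fully open they stand 13 mm farther back than shut.
Start: joints at [-1.377, 0.615, -0.013, 1.423, 0.008, 1.103, -0.04], TCP at [0.142, 0.634, 0.231] pointing down, gripper open.
Joint ranges: [-3.12, 3.12], [-0.3, 2.06], [-1.34, 1.32], [0.26, 2.42], [-1.36, 4.5], [0.01, 1.98], [-2.84, 2.84]. Speed limits (rad/s): [2.79, 2.79, 3.14, 3.14, 3.14, 3.14, 3.14].

## Interface

Orientations are given as [roll, pitch, yaw] about the fixed x, y, z axes, in that order (R = Rz(yaw) Ry(pitch) Rx(roll)).
In Python, from plant import r gives the robot as it stands.
- The arm moves only by the tool servo_tool, never from a script. Its argument "commands" is a list of rows, each a list of 5 numbers: the closure in counts, from 0 (fully open) to 255 (shut), then the shift along the tool's x, y, z in cm, then the turn about the tool's z in degrees. In form: [[hand, tx, ty, tz, yaw], ...]. A call has 1 to 20 rows; each row shifts and turns the commanded pose from where the row before left it, along the tool's axes as they then stand; what a row does not reach is not made up. A row lasts 1/10 s, in which the tool goes at most 50 mm and 8.59 degrees, less where a joint would pass 70% of its speed; a pose out of reach is approached as far as the arm can. A call with a gripper value outside its range is refused whole. The fingers move at their own pace and stop on an object; the grip force is fixed at half the most. Time passes only in rows, so rows that do not move let the fingers close. It gives the time, the measured TCP pose, the force, the opening and the grip force at its end, in the units of the state.
- r.get_state(): the state, without advancing time (a new reading comes with each control period).
- r.camera(name): name is "scene" or "top" or "wrist"; returns the picture (384x512x3 uint8, red, green, blue); there is no depth.
- r.camera_params(name): a dict with "fx", "fy", "cx", "cy" (pixels), "rvec" (rotation vector, rad) and "tvec" (3), from world to camera coordinates, as OpenCV has them; the wrist camera has in their place "tool_from_camera" (4x4, takes a point from camera to tool coordinates, whose origin is the TCP and whose axes are the flange's). Camera axes: x right, y down, z forward; pixel columns grow to the right and rows downward; lengths in m; the calibration is good to about 2 mm. A picture is of the moment at which its call begins: read the wrist's pose just before it. camera_params takes no time and is no camera call.
- r.close_job(): hands the job in; it is judged then, once.
Trained networks look in the newest picture that a camera, given by its name, has taken for a name from the list of things; names that differ only in an ending like _2 or _b are one class to them, and where a whole thing is asked for, a point or a joint stands for the part that bears it (a point fixed in the world has none). Each returns a list of dicts, best first, with "confidence" (0 to 1); they miss things now and then, are a little off and sometimes report something else, mostly with a low value. They report only what shows in the picture. A call takes as long as a camera call. They do not tell look-alikes from the thing itself.
- r.search_frame(target, camera): "rect" ([centre column, centre row, width, height] in pixels, round what is visible of it).
The state is a dict: "time": time; "q": joint angles; "qd": joint speeds; "joint_torque": joint torques, N m; "tcp_pos": TCP position; "tool_rot": TCP orientation; "contact_force": force on the tool from outside, world axes, zero at the start; "moment": the same for the moment, N m; "gripper_width": finger opening in m; "grip_force": force on a finger pad.
Only numpy, scipy, OpenCV 4.12 (cv2) and the standard library are available. Lean on these libraries where they do the work, as an engineer would, in place of code of your own. Each camera call takes 0.05 s, during which the arm holds its last target. There are 200 camera calls.

## Task

Lock out the laser stage: take the snap hook by its black grip block and press its sprung gate against the eye's upright round bar until the bar is inside the hook and the gate has snapped shut behind it. Holding the hook clear of the base plate, prove the catch with a steady tug of 10 N (give or take 2 N) held for a good second, so that the bar pulls on the gate side of the hook, and finally lay the hook flat on the eye's base plate, still clipped round the bar, and let go. Be gentle: hook and bar must not be forced together with more than 20 N, and the other things on the bench stay where they are.

Things in the scene. Friction and masses are not known exactly. Their poses are not given: they have to be found in the camera images.
- clip: Loose steel snap hook, 0.13 kg, lying flat: rectangular frame 14 mm thick, bars 8 mm wide, spanning x -34..34, y -8..46 mm; inner opening x -26..26, y 0..38. Plain spine at y -8..0 with the black grip block outside it; the opposite long side (y 38..46) is the nose (x 12..34) and the sprung gate (x -24..10). Origin: underside, middle of the spine's inner edge; z up.
- clip_grip (a point): Middle of the hook's black grip block, a box 28 mm wide in the hook's x (pinch it across this), 32 mm long in y (y -40..-8) and 26 mm high from the hook's underside. The point is at (0, -24, 13) mm in the hook's frame; axes as the hook's.
- clip_mouth (a point): Middle of the gate's outside, at (0, 45, 7) mm in the hook's frame. The gate turns inwards only (towards -y) about a pin at (-24, 42). A 10 mm bar pressed in here (x -5..5), hook moving along its own +y, misses the nose's rounded end (x 12) and gets past the gate's end when its centre is some 24 to 30 mm inside the line y 42; it meets the spine at 37.
- clip_pocket (a point): Pocket inside the hook behind the nose, at (15, 33, 7) mm in the hook's frame. With the bar in the opening near the spine, slide it along the inside towards +x (bar centre x 12 to 20); a tug (hook drawn along its own -y) then brings the bar here, against the nose's inner face (y 38). The nose carries the load; the shut gate holds too.
- gate (a joint): Angle of the hook's gate in rad: 0 shut (sprung), grows as it is pressed inwards, up to 1.4. Preloaded: about 3 N at its middle starts it, some 5 to 8 N pushes it fully in. Shut again it reads below 0.12.
- eye: Fixed lock-out eye: base plate 8 mm thick over x -75..90, y -50..50 mm; grey square post (24 mm, 84 mm high) at x 75; an upright 10 mm round bar in front, from plate to a 10 mm arm (top at 78 mm) clamped through the post. Origin on the bench at the bar's nominal foot; x from bar to post, z up. The arm's reach was set by hand: the rigid bar really stands anywhere from x -8 to +8 mm (y 0), unmeasured.
- eye_front (a point): Point 100 mm in front of the eye's origin (eye frame x -100, y 0) and 41 mm above the bench: the side from which the hook comes, its own +y along the eye's x axis, hook level and its underside between the plate's top (8 mm) and about 40 mm. Nothing else stands within the plate's outline on this side.
- phone: Bystander: phone on a blue tray, 85 x 165 x 24 mm, origin under its centre.
- case: Bystander: white parts case 120 x 170 x 53 mm, origin under its centre.
- jar: Bystander: small jar, 40 mm diameter, 50 mm high, origin under its centre.
- tweezers: Bystander: steel tweezers lying flat, 120 x 12 x 7 mm, along its x, origin under the middle.
- driver: Bystander: screwdriver 160 mm long lying along its x.
- tape: Bystander: roll of amber tape lying flat, 90 mm diameter, 20 mm high, origin under its centre.
- timer: Bystander: brass-coloured timer box 90 x 70 x 46 mm, origin under its centre.
There are look-alikes about, which are no part of the job. Leave any turquoise or yellow look-alike of the clip alone.

How it is judged:
On the way, in this order (a step that is already met when the one before it is completed fails the run):
1. the bar is inside the hook's opening with the gate shut behind it (x of eye in the frame of clip between -0.024 and 0.024 m and y of eye in the frame of clip between -0.005 and 0.042 m and z of eye in the frame of clip between -0.06 and 0.003 m and value of joint gate below 0.12 rad), for 0.2 s.
2. a steady tug: hook held off the base plate (underside above 12 mm), bar against its gate side, gate shut, 7.5 to 12.5 N between hook and eye, for 0.8 s (all of step 1 and y of eye in the frame of clip above 0.02 m and height (world z) of clip above 0.012 m and angle between clip's own z axis and vertical below 0.1 rad and contact force between clip and eye between 7.5 and 12.5 N), for 0.8 s.
At the end, for the whole second after the job is handed in: The bar stands inside the hook's opening with the gate shut (below 0.12 rad), the hook lies flat (within 0.12 rad, underside 4 to 14 mm above the bench) on the eye's base plate, at rest and released (all of step 1 and height (world z) of clip between 0.004 and 0.014 m and angle between clip's own z axis and vertical below 0.12 rad and linear speed of clip below 0.03 m/s); the robot touches nothing.
It fails at once if hook and bar are forced together with more than 20 N (judged while the hook is off the base plate) (contact force between clip and eye above 20 N and height (world z) of clip above 0.012 m).
It fails at once if a bystander is moved by more than 25 mm (distance of any of phone, case, jar, tweezers, driver, tape, timer from where it was at the start of the episode above 0.025 m).
It also fails if it takes over 58 s, if anything falls off the work surface, if the arm or the gripper's body presses on something with over 40 N, if the wrist force passes 120 N, or if a joint passes its speed limit or range.

## Working session

There is one attempt and no reset: what is moved stays moved. The work goes in short steps, Python scripts to look and compute and a tool call to move; the robot and the scene stay as the last step left them, time stands still between calls to the robot, and variables do not carry over. Pictures are saved under pics/ and viewed, at most 10 in all, crops included, and the job is handed in when it is done.

Besides the shell and the picture viewer there is one more tool, called after "Request:" as a command line: name --pt "numbers of a row" for each row, then --argument value for the rest. servo_tool: Moves the arm, as the interface text tells. Its arguments: {"type":"object","properties":{"commands":{"type":"array","items":{"type":"array","items":{"type":"number"}}}},"required":["commands"]}

```bash
mkdir -p pics; python3 - <<'E'
from plant import r
import cv2,numpy as np
s=r.get_state(); print({k:np.round(v,3).tolist() for k,v in s.items()})
ims=[]
for c in ("scene","top"):
    im=r.camera(c); cv2.imwrite(f"pics/{c}0.png",cv2.resize(im[:,:,::-1],(800,600),interpolation=cv2.INTER_CUBIC)); np.save(f"pics/{c}.npy",im)
    print(c,{k:np.round(v,4).tolist() for k,v in r.camera_params(c).items()})
    for t in ("clip","clip_grip","clip_mouth","eye"):
        print(t,[(np.round(d["rect"]).tolist(),round(d["confidence"],2)) for d in r.search_frame(t,c)])
print(r.camera_params("wrist"))
E
```

```text
{'time': 0.0, 'q': [-1.377, 0.616, -0.013, 1.425, 0.008, 1.103, -0.04], 'qd': [0.0, 0.001, 0.003, -0.001, 0.002, -0.0, 0.001], 'joint_torque': [-0.0, -46.922, 0.259, -17.103, 0.01, 0.01, -0.0], 'tcp_pos': [0.142, 0.633, 0.23], 'tool_rot': [-3.139, 0.0, 2.921], 'contact_force': [0.124, 0.246, 0.914], 'moment': [-0.054, 0.003, -0.018], 'grip_force': 0.0, 'gripper_width': 0.085}
scene {'fx': 377.5004, 'fy': 377.5004, 'cx': 257.2164, 'cy': 192.0558, 'rvec': [0.8544, 2.3979, -1.2031], 'tvec': [0.3928, -0.1225, 1.3393]}
clip [([168.0, 179.0, 28.0, 17.0], 0.84), ([206.0, 191.0, 20.0, 24.0], 0.77), ([272.0, 146.0, 27.0, 13.0], 0.71), ([230.0, 167.0, 28.0, 16.0], 0.61)]
clip_grip [([170.0, 181.0, 27.0, 17.0], 0.63), ([273.0, 144.0, 28.0, 13.0], 0.62), ([227.0, 167.0, 27.0, 17.0], 0.5)]
clip_mouth [([171.0, 181.0, 27.0, 17.0], 0.78), ([274.0, 145.0, 30.0, 13.0], 0.64), ([229.0, 170.0, 24.0, 14.0], 0.61), ([205.0, 189.0, 29.0, 24.0], 0.54)]
eye [([317.0, 259.0, 68.0, 55.0], 0.66), ([208.0, 290.0, 96.0, 85.0], 0.42)]
top {'fx': 372.6406, 'fy': 372.6406, 'cx': 258.0657, 'cy': 200.5445, 'rvec': [2
[... 325 characters left out ...]
5)]
clip_mouth [([330.0, 228.0, 35.0, 29.0], 0.78), ([305.0, 182.0, 30.0, 29.0], 0.75), ([338.0, 309.0, 31.0, 36.0], 0.71), ([350.0, 166.0, 31.0, 33.0], 0.68), ([169.0, 200.0, 46.0, 72.0], 0.47)]
eye [([171.0, 200.0, 44.0, 73.0], 0.88)]
{'fx': 313.7574479991534, 'fy': 313.7574479991534, 'cx': 256.4388456031077, 'cy': 187.80557188882173, 'tool_from_camera': array([[ 6.00659374e-04, -9.58806086e-01, -2.84060784e-01,
         7.16164668e-02],
       [ 9.99999741e-01,  4.63061770e-04,  5.51546653e-04,
        -8.49934217e-04],
       [-3.97288598e-04, -2.84061041e-01,  9.58806115e-01,
        -1.43059755e-01],
       [ 0.00000000e+00,  0.00000000e+00,  0.00000000e+00,
         1.00000000e+00]])}
```

View pics/top0.png

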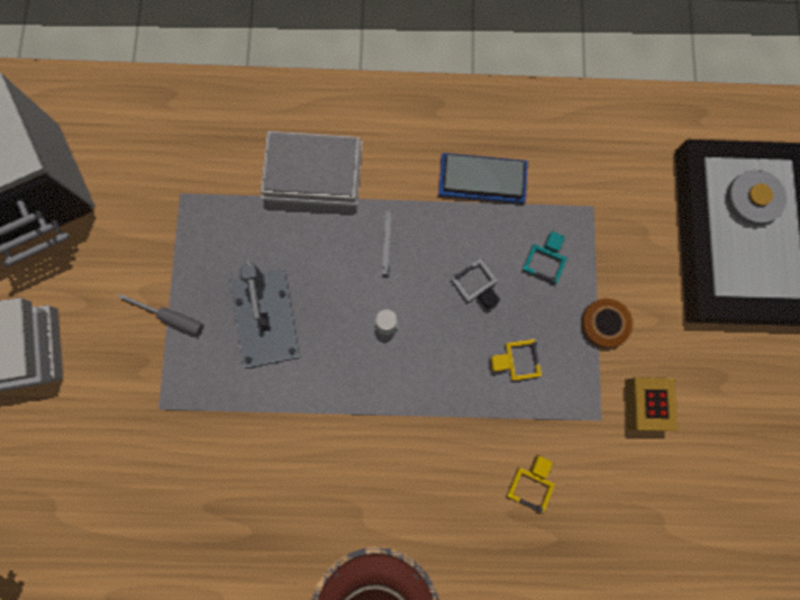

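View pics/scene0.png

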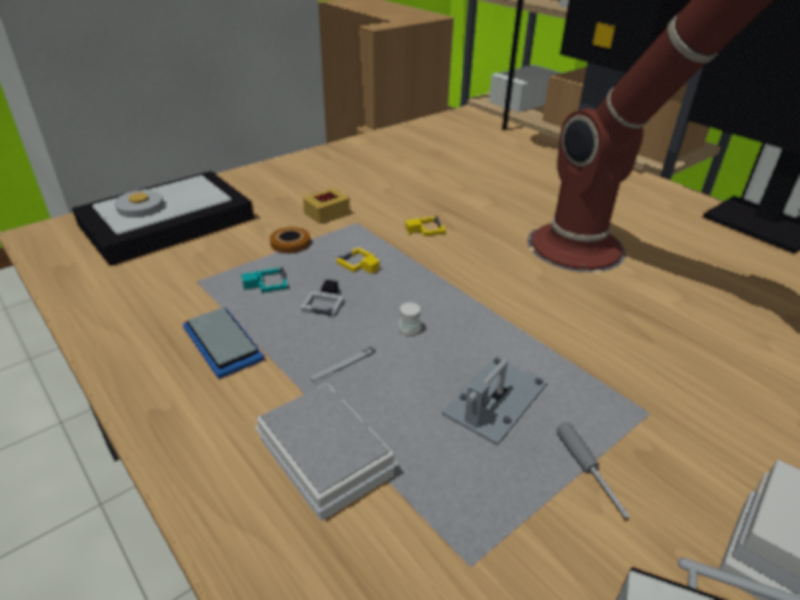

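Candidates for the hook in the top view (native pixels): steel with black grip (304,181), turquoise (350,166), yellow (332,230), yellow (339,310). I choose the steel/black one at (304,181). The eye is at about (170,200), with its post at the top. Next I move over the hook for a close look.

```bash
cat > h.py <<'E'
from plant import r
import cv2,numpy as np
from scipy.spatial.transform import Rotation as Ro
def cam(c,s=None):
    p=r.camera_params(c); K=np.array([[p["fx"],0,p["cx"]],[0,p["fy"],p["cy"]],[0,0,1]])
    if c=="wrist":
        s=s or r.get_state(); T=np.eye(4); T[:3,:3]=Ro.from_euler("xyz",s["tool_rot"]).as_matrix(); T[:3,3]=s["tcp_pos"]
        M=np.linalg.inv(T@np.array(p["tool_from_camera"])); return K,M[:3,:3],M[:3,3]
    return K,Ro.from_rotvec(p["rvec"]).as_matrix(),np.array(p["tvec"])
def ray(C,uv,z):
    K,R,t=C; d=R.T@np.linalg.inv(K)@np.array([*uv,1.]); o=-R.T@t
    return o+d*(z-o[2])/d[2]
def proj(C,P):
    K,R,t=C; q=(K@(R@np.atleast_2d(P).T+t[:,None])); return (q[:2]/q[2]).T
def go(pos,yaw=None):
    s=r.get_state(); R=Ro.from_euler("xyz",s["tool_rot"]).as_matrix()
    print("yaw now",round(s["tool_rot"][2],4),"shift cm",np.round(100*R.T@(np.array(pos)-s["tcp_pos"]),2),
      "turn deg",None if yaw is None else round(np.degrees(-(yaw-s["tool_rot"][2]+np.pi)%(2*np.pi)-np.pi),2) if 0 else None if yaw is None else round(-np.degrees((yaw-s["tool_rot"][2]+np.pi)%(2*np.pi)-np.pi),2))
E
python3 - <<'E'
from h import *
C=cam("top")
f=1/1.5625
for n,p,z in [("hook",(474,282),.01),("grip",(488,297),.02),("jar",(386,322),.05),("post",(250,272),.084),("barTop",(264,322),.078),("pc1",(230,276),.008),("pc2",(286,270),.008),("pc3",(299,357),.008),("pc4",(245,367),.008)]:
    print(n,np.round(ray(C,np.array(p)*f,z),3))
h=ray(C,np.array((480,290))*f,.01)
go([h[0],h[1],0.15])
E
```

```text
hook [ 0.573 -0.162  0.01 ]
grip [ 0.544 -0.186  0.02 ]
jar [ 0.488 -0.005  0.05 ]
post [0.561 0.226 0.084]
barTop [0.478 0.199 0.078]
pc1 [0.572 0.281 0.008]
pc2 [0.586 0.181 0.008]
pc3 [0.428 0.148 0.008]
pc4 [0.408 0.242 0.008]
yaw now 2.9209 shift cm [-58.29 -69.67   8.14] turn deg None
```

Request:
servo_tool --pt "0 -5 0 0 0" --pt "0 -5 0 0 0" --pt "0 -5 0 0 0" --pt "0 -5 0 0 0" --pt "0 -2.4 -4.3 0 0" --pt "0 -2.4 -4.3 0 0" --pt "0 -2.4 -4.3 0 0" --pt "0 -2.4 -4.3 0 0" --pt "0 -2.4 -4.3 0 0" --pt "0 -2.4 -4.3 0 0" --pt "0 -2.4 -4.3 0 0" --pt "0 -2.4 -4.3 0 0" --pt "0 -2.4 -4.3 0 0" --pt "0 -2.4 -4.3 0 0" --pt "0 -2.4 -4.3 0 0" --pt "0 -2.4 -4.3 0 0" --pt "0 -2.4 -4.3 0 0" --pt "0 -2.4 -4.3 0 0" --pt "0 -2.4 -4.3 0 0" --pt "0 -2.4 -4.3 0 0"

```text
time: 2.5
tcp_pos: [0.562, -0.1669, 0.2316]
tool_rot: [3.141, 0.001, 2.921]
contact_force: [0.8, -0.2, 0.9]
gripper_width: 0.0854
grip_force: 0.0
```

Request:
servo_tool --pt "0 0 0 0.7 8.5" --pt "0 0 0 0.7 8.5" --pt "0 0 0 0.7 8.5" --pt "0 0 0 0.7 8.5" --pt "0 0 0 0.7 8.5" --pt "0 0 0 0.7 8.5" --pt "0 0 0 0.7 8.5" --pt "0 0 0 0.7 8.5" --pt "0 0 0 0.7 8.5" --pt "0 0 0 0.7 8.5" --pt "0 0 0 0.7 8.5" --pt "0 0 0 0.7 8.5" --pt "0 0 0 0 8.5" --pt "0 0 0 0 8.5" --pt "0 0 0 0 8.5" --pt "0 0 0 0 0"

```text
time: 4.1
tcp_pos: [0.5618, -0.1645, 0.1471]
tool_rot: [3.142, 0.0, 0.697]
contact_force: [-0.3, -0.2, -0.3]
gripper_width: 0.0849
grip_force: 0.0
```

```bash
python3 - <<'E'
from h import *
s=r.get_state(); print(s["time"],s["tcp_pos"],s["tool_rot"],np.round(s["q"],2))
C=cam("wrist",s); im=r.camera("wrist"); np.save("pics/w1.npy",im)
for t in ("clip","clip_grip","clip_mouth"):
    print(t,[(np.round(d["rect"]).tolist(),round(d["confidence"],2),np.round(ray(C,d["rect"][:2],.014),3).tolist()) for d in r.search_frame(t,"wrist")])
cv2.imwrite("pics/w1.png",cv2.resize(im[:,:,::-1],(800,600),interpolation=cv2.INTER_CUBIC))
E
```

```text
4.1 [ 0.56177547 -0.16449764  0.1471316 ] [3.14152162e+00 4.29996515e-04 6.96598848e-01] [-0.16  0.69  0.68  1.73 -0.53  0.91 -0.13]
clip [([234.0, 308.0, 91.0, 63.0], 0.97, [0.44, -0.237, 0.014]), ([267.0, 178.0, 81.0, 102.0], 0.64, [0.568, -0.173, 0.014]), ([408.0, 214.0, 109.0, 83.0], 0.58, [0.627, -0.298, 0.014])]
clip_grip [([408.0, 214.0, 110.0, 78.0], 0.83, [0.626, -0.298, 0.014]), ([232.0, 310.0, 95.0, 59.0], 0.57, [0.437, -0.237, 0.014]), ([446.0, 50.0, 130.0, 99.0], 0.32, [0.743, -0.215, 0.014]), ([52.0, 126.0, 81.0, 56.0], 0.31, [0.484, 0.0, 0.014])]
clip_mouth [([266.0, 180.0, 80.0, 98.0], 0.87, [0.566, -0.174, 0.014]), ([411.0, 218.0, 117.0, 80.0], 0.73, [0.626, -0.302, 0.014]), ([233.0, 309.0, 94.0, 58.0], 0.65, [0.439, -0.237, 0.014])]
```

View pics/w1.png

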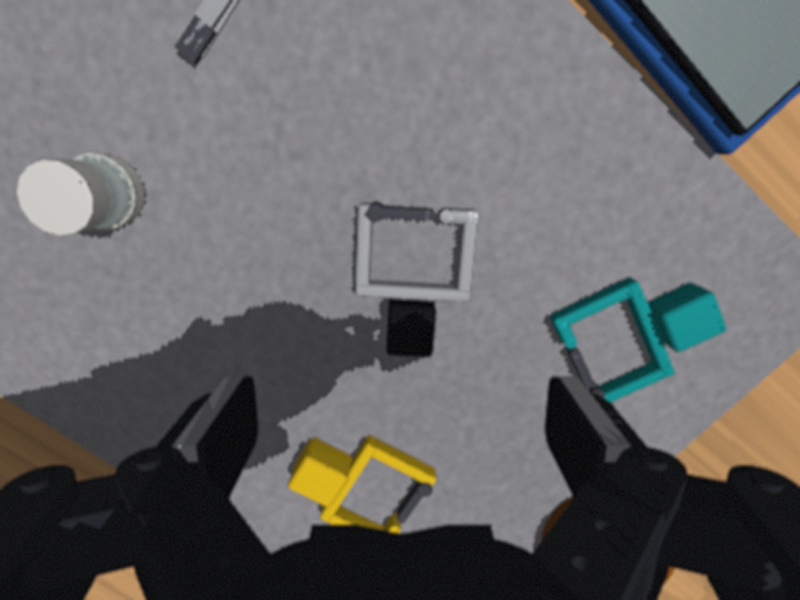

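The picture shows the steel hook with its black grip, frame corners at (357,205), (477,210), (469,298), (355,296) and grip at about (411,328). The dark gate is on the upper side and the nose is to the right, so this is the right thing. The look-alikes are at (640,340) turquoise and (370,480) yellow.

```bash
python3 - <<'E'
from h import *
from scipy.optimize import least_squares
C=cam("wrist")
P=np.array([(-34,46,14),(34,46,14),(34,-8,14),(-34,-8,14)])/1000.
uv=np.array([(357,205),(477,210),(470,299),(354,297)])*.64
w=lambda p:np.c_[p[0]+np.cos(p[2])*P[:,0]-np.sin(p[2])*P[:,1],p[1]+np.sin(p[2])*P[:,0]+np.cos(p[2])*P[:,1],P[:,2]]
o=least_squares(lambda p:(proj(C,w(p))-uv).ravel(),[.56,-.17,-.87]);x,y,a=o.x
print("hook",x,y,"heading",a+np.pi/2,np.round(o.fun,1))
g=np.array([x,y])+.024*np.array([np.sin(a),-np.cos(a)]);print("grip",g)
go([*g,0.15],a+np.pi/2)
go([*g,0.006])
E
```

```text
hook 0.5629149601554214 -0.17457611069858808 heading 0.6616249481183812 [-0.7 -0.4  0.2 -0.7 -0.   1.3  0.5 -0. ]
grip [ 0.54397908 -0.1893217 ]
yaw now 0.6978 shift cm [-2.92  0.74 -0.26] turn deg 2.07
yaw now 0.6978 shift cm [-2.92  0.74 14.14] turn deg None
```

Request:
servo_tool --pt "0 -1.46 0.37 0 0" --pt "0 -1.46 0.37 0 0" --pt "0 0 0 2 2.07" --pt "0 0 0 3 0" --pt "0 0 0 3 0" --pt "0 0 0 2.5 0" --pt "0 0 0 1.5 0" --pt "0 0 0 1 0" --pt "0 0 0 0.8 0" --pt "0 0 0 0 0" --pt "0 0 0 0 0"

```text
time: 5.4
tcp_pos: [0.5443, -0.1898, 0.01]
tool_rot: [3.14, -0.001, 0.659]
contact_force: [-0.6, 1.2, 0.3]
gripper_width: 0.0854
grip_force: 0.0
```

Request:
servo_tool --pt "60 0 0 0 0" --pt "90 0 0 0 0" --pt "120 0 0 0 0" --pt "150 0 0 0 0" --pt "180 0 0 0 0" --pt "220 0 0 0 0" --pt "220 0 0 0 0" --pt "220 0 0 0 0" --pt "220 0 0 0 0"

```text
time: 6.3
tcp_pos: [0.5439, -0.1894, 0.0097]
tool_rot: [3.141, -0.0, 0.659]
contact_force: [-0.8, 0.6, 5.8]
gripper_width: 0.0265
grip_force: 60.2
```

```bash
python3 - <<'E'
from h import *
s=r.get_state(); print(s["time"],s["tcp_pos"],s["tool_rot"],np.round(s["contact_force"],2),s["gripper_width"])
im=r.camera("wrist")
cv2.imwrite("pics/w2.png",im[:,:,::-1])
E
```

```text
6.3 [ 0.54394869 -0.18940174  0.00974008] [ 3.14147179e+00 -3.90850960e-04  6.59451340e-01] [-0.84  0.64  5.79] 0.02652091158926588
```

View pics/w2.png

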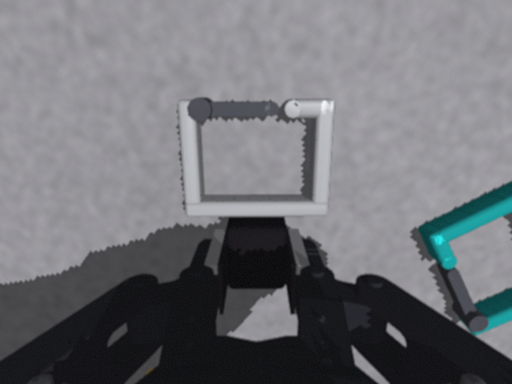

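The hook is held square at its grip, with the gate upper left and the nose upper right. I lift it and carry it to a viewing pose in front of the eye.

Request:
servo_tool --pt "220 0 0 -1 0" --pt "220 0 0 -3 0" --pt "220 0 0 -4 0" --pt "220 0 0 -4 0" --pt "220 0 0 -4 0" --pt "220 0 0 -4 0" --pt "220 0 0 -2 0" --pt "220 1.35 -3.4 0 0" --pt "220 1.35 -3.4 0 0" --pt "220 1.35 -3.4 0 0" --pt "220 1.35 -3.4 0 0" --pt "220 1.35 -3.4 0 0" --pt "220 1.35 -3.4 0 0" --pt "220 1.35 -3.4 0 0" --pt "220 1.35 -3.4 0 0" --pt "220 1.35 -3.4 0 0" --pt "220 1.35 -3.4 0 0" --pt "220 1.35 -3.4 0 0"

```text
time: 8.15
tcp_pos: [0.431, 0.1983, 0.2293]
tool_rot: [-3.141, 0.001, 0.659]
contact_force: [0.4, 0.6, -1.6]
gripper_width: 0.0267
grip_force: 59.6
```

Request:
servo_tool --pt "220 0 0 0 6.3" --pt "220 0 0 0 6.3" --pt "220 0 0 0 6.3" --pt "220 0 0 0 6.3" --pt "220 0 0 0 0" --pt "220 0 0 0 0" --pt "220 0 0 0 0"

```text
time: 8.85
tcp_pos: [0.4319, 0.1971, 0.2293]
tool_rot: [-3.141, 0.0, 0.221]
contact_force: [0.5, 0.3, -1.9]
gripper_width: 0.0264
grip_force: 59.7
```

```bash
python3 - <<'E'
from h import *
s=r.get_state(); print(s["time"],s["tcp_pos"],s["tool_rot"],np.round(s["contact_force"],2),np.round(s["q"],2))
im=r.camera("wrist"); np.save("pics/w3.npy",im)
cv2.imwrite("pics/w3.png",cv2.resize(im[:,:,::-1],(800,600),interpolation=cv2.INTER_CUBIC))
E
```

```text
8.85 [0.43189281 0.19711938 0.2292904 ] [-3.14142889e+00  3.43792556e-04  2.20955875e-01] [ 0.46  0.32 -1.95] [-1.12  0.49  0.97  1.93 -0.49  0.97 -1.27]
```

View pics/w3.png

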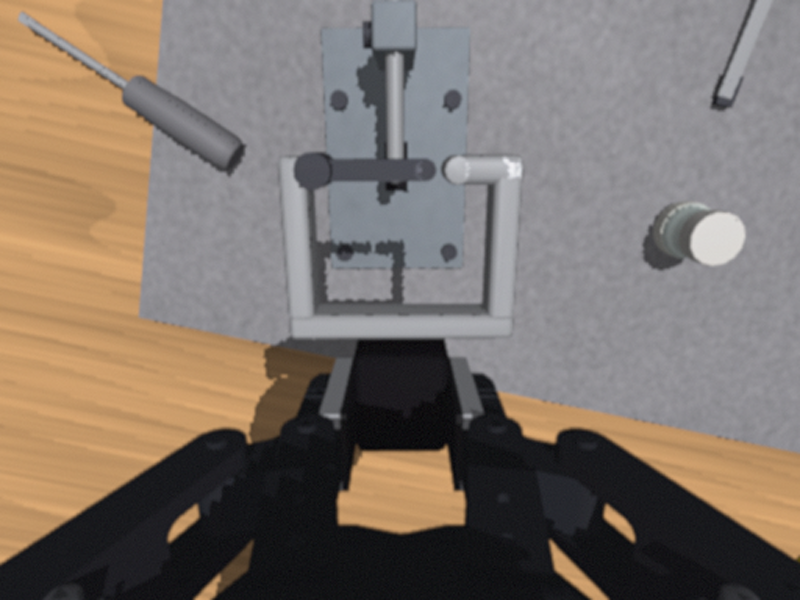

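The plate corners show at (322,29), (469,27), (463,268) and (332,269), with the arm along column 397 and its front end near row 185. The hook frame fills about 281–522 by 156–336. Next I fit both.

```bash
python3 - <<'E'
from h import *
from scipy.optimize import least_squares
s=r.get_state();C=cam("wrist",s)
def fit(P,uv,p0,z0=None):
    P=np.array(P)/1000.;uv=np.array(uv)*.64
    w=lambda p:np.c_[p[0]+np.cos(p[2])*P[:,0]-np.sin(p[2])*P[:,1],p[1]+np.sin(p[2])*P[:,0]+np.cos(p[2])*P[:,1],P[:,2]+(p[3] if len(p)>3 else 0)]
    o=least_squares(lambda p:(proj(C,w(p))-uv).ravel(),p0);print(np.round(o.x,4),np.round(o.fun,1));return o.x
e=fit([(90,50,8),(90,-50,8),(-75,-50,8),(-75,50,8)],[(322,29),(469,27),(463,268),(332,269)],[.49,.21,.22])
h=fit([(-34,46,14),(34,46,14),(34,-8,14),(-34,-8,14)],[(281,158),(522,157),(511,334),(293,336)],[.43,.2,-1.35,.22])
ex=np.array([np.cos(e[2]),np.sin(e[2])]);ey=np.array([-ex[1],ex[0]])
inv=lambda q:(round((q[:2]-e[:2])@ex*1000,1),round((q[:2]-e[:2])@ey*1000,1))
for p in [(397,60),(396.5,140)]: print("arm mid in eye",inv(ray(C,np.array(p)*.64,.078)))
print("bar front top in eye",inv(ray(C,np.array((397,190))*.64,.078)), "hook origin rel eye",inv(h),"heading diff",h[2]+np.pi/2-e[2],"tcp",inv(s["tcp_pos"]))
for d in (-110,):
    g=e[:2]+d/1000*ex; go([*g,.2293],e[2]); print(g)
E
```

```text
[0.4896 0.2121 0.2288] [-0.9 -0.2  0.8  0.3  0.1 -0.   0.1 -0. ]
[ 0.4558  0.201  -1.3443  0.2146] [ 0.  -0.2 -0.2 -0.4 -0.3  0.7  0.5  0. ]
arm mid in eye (np.float64(59.4), np.float64(-1.4))
arm mid in eye (np.float64(17.5), np.float64(-0.7))
bar front top in eye (np.float64(-10.6), np.float64(-0.7)) hook origin rel eye (np.float64(-35.4), np.float64(-3.2)) heading diff -0.002268661488046997 tcp (np.float64(-59.5), np.float64(-1.5))
yaw now 0.2206 shift cm [-5.05 -0.11  0.01] turn deg -0.47
[0.38245536 0.18716153]
```

Request:
servo_tool --pt "220 -1.5 -0.08 0 0" --pt "220 -1.5 -0.08 0 0" --pt "220 -1.5 -0.08 0 0" --pt "220 0 0 0 0" --pt "220 0 0 3 0" --pt "220 0 0 4 0" --pt "220 0 0 4 0" --pt "220 0 0 4 0" --pt "220 0 0 3 0" --pt "220 0 0 1 0" --pt "220 0 0 0 0" --pt "220 0 0 0 0" --pt "220 0 0 0 0"

```text
time: 10.2
tcp_pos: [0.3889, 0.1901, 0.0401]
tool_rot: [-3.141, -0.002, 0.22]
contact_force: [-0.2, -0.2, -1.8]
gripper_width: 0.0266
grip_force: 59.6
```

```bash
cat > st.py <<'E'
from h import *
e=np.array([.4896,.2121]);a=.2288
ex=np.array([np.cos(a),np.sin(a)]);ey=np.array([-ex[1],ex[0]])
def st():
    s=r.get_state();d=np.array(s["tcp_pos"][:2])-e;f=np.array(s["contact_force"])
    print("t",round(s["time"],2),"tcp eye mm",np.round([d@ex*1e3,d@ey*1e3,s["tcp_pos"][2]*1e3],1),"rpy",np.round(s["tool_rot"],3),"F ex,ey,z",np.round([f[:2]@ex,f[:2]@ey,f[2]],2),"M",np.round(s["moment"],2),"w",round(s["gripper_width"],4))
if __name__=="__main__": st()
E
python3 st.py; python3 -c "
from h import *
im=r.camera('wrist'); cv2.imwrite('pics/w4.png',cv2.resize(im[:230,100:420,::-1],(800,575),interpolation=cv2.INTER_CUBIC))"
```

```text
t 10.2 tcp eye mm [-103.1    1.4   40.1] rpy [-3.141e+00 -2.000e-03  2.200e-01] F ex,ey,z [-0.27 -0.16 -1.78] M [ 0.01  0.02 -0.03] w 0.0266
```

View pics/w4.png

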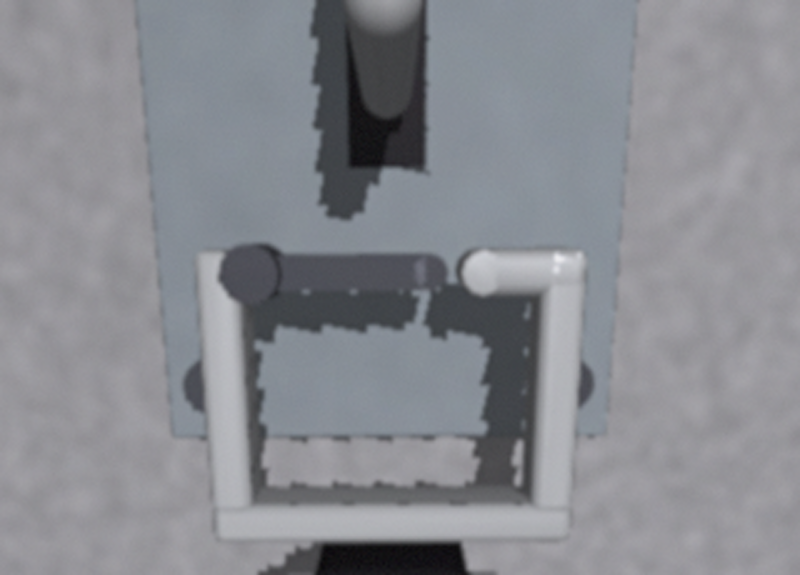

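The bar's foot front is at (387,118), centred on the hook (frame columns 200–583, middle 391), and the path is clear.

```bash
python3 - <<'E'
from st import *
C=cam("wrist");p=ray(C,(254.8,47.2),.008)
d=p[:2]-e;print("bar front eye mm",d@ex*1e3,d@ey*1e3)
for z in (.039,.044):
  for v in (250/2.5,): q=ray(C,(256,v),z)[:2]-e;print("gate top front",z,q@ex*1e3)
E
```

```text
bar front eye mm -7.261178402096021 0.5286593843573778
gate top front 0.039 -33.06398491434528
gate top front 0.044 -33.002870001690546
```

Request:
servo_tool --pt "220 0.5 0 0 0" --pt "220 0.5 0 0 0" --pt "220 0.5 0 0 0" --pt "220 0.3 0 0 0" --pt "220 0.2 0 0 0" --pt "220 0.1 0 0 0" --pt "220 0.1 0 0 0" --pt "220 0 0 0 0" --pt "220 0 0 0 0"

```text
time: 11.15
tcp_pos: [0.4089, 0.1945, 0.0393]
tool_rot: [3.142, 0.0, 0.219]
contact_force: [0.7, -0.8, -1.3]
gripper_width: 0.0265
grip_force: 59.6
```

```bash
python3 st.py
```

```text
t 11.15 tcp eye mm [-82.6   1.1  39.3] rpy [3.142 0.    0.219] F ex,ey,z [ 0.5  -0.96 -1.29] M [0.   0.1  0.05] w 0.0265
```

Request:
servo_tool --pt "220 0.1 0 0 0" --pt "220 0.1 0 0 0" --pt "220 0.1 0 0 0" --pt "220 0.1 0 0 0" --pt "220 0.1 0 0 0" --pt "220 0 0 0 0"

```text
time: 11.75
tcp_pos: [0.4142, 0.1956, 0.0393]
tool_rot: [3.141, -0.0, 0.22]
contact_force: [-0.9, 0.6, -3.3]
gripper_width: 0.0268
grip_force: 59.6
```

```bash
python3 st.py
```

```text
t 11.75 tcp eye mm [-77.2   1.1  39.3] rpy [ 3.141 -0.     0.22 ] F ex,ey,z [-0.71  0.81 -3.33] M [-0.01  0.02 -0.05] w 0.0268
```

Request:
servo_tool --pt "220 0.1 0 0 0" --pt "220 0.1 0 0 0" --pt "220 0.1 0 0 0" --pt "220 0 0 0 0"

```text
time: 12.15
tcp_pos: [0.4159, 0.1962, 0.0391]
tool_rot: [-3.141, 0.002, 0.22]
contact_force: [-3.2, -1.1, 0.7]
gripper_width: 0.0268
grip_force: 59.9
```

Request:
servo_tool --pt "220 0.1 0 0 0" --pt "220 0.1 0 0 0" --pt "220 0.1 0 0 0" --pt "220 0 0 0 0"

```text
time: 12.55
tcp_pos: [0.4194, 0.1969, 0.0392]
tool_rot: [-3.141, 0.001, 0.22]
contact_force: [-3.8, -0.6, -0.1]
gripper_width: 0.0266
grip_force: 59.9
```

```bash
python3 st.py
```

```text
t 12.55 tcp eye mm [-71.8   1.2  39.2] rpy [-3.141e+00  1.000e-03  2.200e-01] F ex,ey,z [-3.81  0.31 -0.07] M [-0.17  0.82  0.06] w 0.0266
```

Request:
servo_tool --pt "220 0.2 0 0 0" --pt "220 0.2 0 0 0" --pt "220 0.2 0 0 0" --pt "220 0.2 0 0 0" --pt "220 0.2 0 0 0" --pt "220 0.2 0 0 0" --pt "220 0 0 0 0"

```text
time: 13.25
tcp_pos: [0.4293, 0.1993, 0.0386]
tool_rot: [-3.141, 0.005, 0.22]
contact_force: [-6.7, -2.4, -1.3]
gripper_width: 0.0263
grip_force: 59.8
```

Request:
servo_tool --pt "220 0.2 0 0 0" --pt "220 0.2 0 0 0" --pt "220 0.2 0 0 0" --pt "220 0.2 0 0 0" --pt "220 0.2 0 0 0" --pt "220 0 0 0 0"

```text
time: 13.85
tcp_pos: [0.4387, 0.2026, 0.0384]
tool_rot: [-3.139, 0.006, 0.222]
contact_force: [-6.9, 0.4, -2.9]
gripper_width: 0.0263
grip_force: 59.7
```

```bash
python3 st.py
```

```text
t 13.85 tcp eye mm [-51.7   2.2  38.4] rpy [-3.139  0.006  0.222] F ex,ey,z [-6.65  1.99 -2.94] M [0.12 1.47 0.09] w 0.0263
```

Request:
servo_tool --pt "220 0.2 0 0 0" --pt "220 0.2 0 0 0" --pt "220 0.15 0 0 0" --pt "220 0.15 0 0 0" --pt "220 0.1 0 0 0" --pt "220 0 0 0 0"

```text
time: 14.45
tcp_pos: [0.4516, 0.2047, 0.0396]
tool_rot: [3.141, -0.005, 0.221]
contact_force: [1.1, -0.6, -1.4]
gripper_width: 0.0267
grip_force: 59.8
```

```bash
python3 st.py
```

```text
t 14.45 tcp eye mm [-38.6   1.4  39.6] rpy [ 3.141 -0.005  0.221] F ex,ey,z [ 0.95 -0.82 -1.41] M [ 0.01 -0.    0.  ] w 0.0267
```

```bash
python3 -c "
from h import *
im=r.camera('wrist'); cv2.imwrite('pics/w5.png',cv2.resize(im[:230,100:420,::-1],(800,575),interpolation=cv2.INTER_CUBIC))
"; python3 st.py
```

```text
t 14.5 tcp eye mm [-38.8   0.6  39.7] rpy [ 3.14  -0.005  0.22 ] F ex,ey,z [ 0.5  -1.12 -1.54] M [-0.02  0.08 -0.05] w 0.0265
```

View pics/w5.png

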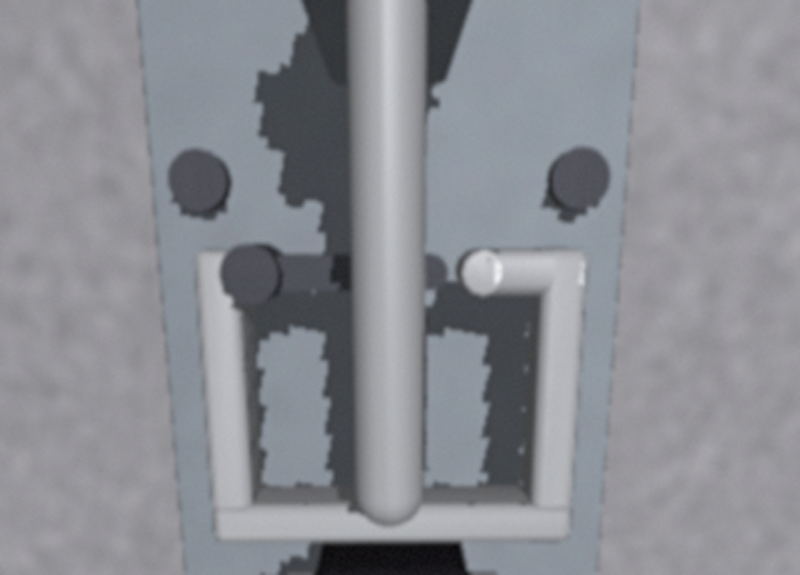

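The gate is shut (dark bar at row 272, in line with the nose) and the bar passes through the opening. Next I slide the bar towards the pocket and draw back.

Request:
servo_tool --pt "220 0 -0.3 0 0" --pt "220 0 -0.3 0 0" --pt "220 0 -0.3 0 0" --pt "220 0 -0.3 0 0" --pt "220 0 -0.3 0 0" --pt "220 0 0 0 0" --pt "220 0 0 0 0"

```text
time: 15.2
tcp_pos: [0.4458, 0.2181, 0.0393]
tool_rot: [3.141, -0.0, 0.22]
contact_force: [0.1, 0.0, -0.5]
gripper_width: 0.0265
grip_force: 59.8
```

```bash
python3 st.py
```

```text
t 15.2 tcp eye mm [-41.3  15.8  39.3] rpy [ 3.141 -0.     0.22 ] F ex,ey,z [ 0.07  0.01 -0.49] M [ 0.01  0.05 -0.01] w 0.0265
```

Request:
servo_tool --pt "220 -0.3 0 0 0" --pt "220 -0.3 0 0 0" --pt "220 -0.3 0 0 0" --pt "220 -0.3 0 0 0" --pt "220 -0.2 0 0 0" --pt "220 -0.2 0 0 0" --pt "220 -0.1 0 0 0" --pt "220 0 0 0 0" --pt "220 0 0 0 0"

```text
time: 16.1
tcp_pos: [0.4294, 0.2144, 0.0394]
tool_rot: [3.142, -0.0, 0.22]
contact_force: [0.2, -0.2, -2.0]
gripper_width: 0.0263
grip_force: 59.8
```

```bash
python3 st.py
```

```text
t 16.1 tcp eye mm [-58.1  15.9  39.4] rpy [ 3.142 -0.     0.22 ] F ex,ey,z [ 0.14 -0.26 -2.05] M [-0.04  0.01  0.  ] w 0.0263
```

Request:
servo_tool --pt "220 -0.1 0 0 0" --pt "220 -0.1 0 0 0" --pt "220 -0.05 0 0 0" --pt "220 0 0 0 0" --pt "220 0 0 0 0"

```text
time: 16.6
tcp_pos: [0.4275, 0.2139, 0.0394]
tool_rot: [3.141, -0.001, 0.22]
contact_force: [2.4, 0.5, -3.2]
gripper_width: 0.0264
grip_force: 59.7
```

```bash
python3 st.py
```

```text
t 16.6 tcp eye mm [-60.   15.9  39.4] rpy [ 3.141e+00 -1.000e-03  2.200e-01] F ex,ey,z [ 2.44 -0.01 -3.17] M [ 0.08 -0.35  0.07] w 0.0264
```

Request:
servo_tool --pt "220 -0.05 0 0 0" --pt "220 -0.05 0 0 0" --pt "220 -0.05 0 0 0" --pt "220 0 0 0 0" --pt "220 0 0 0 0"

```text
time: 17.1
tcp_pos: [0.4274, 0.2139, 0.0396]
tool_rot: [3.141, -0.004, 0.22]
contact_force: [5.5, 1.1, -6.3]
gripper_width: 0.0265
grip_force: 59.4
```

```bash
python3 st.py
```

```text
t 17.1 tcp eye mm [-60.1  15.9  39.6] rpy [ 3.141 -0.004  0.22 ] F ex,ey,z [ 5.64 -0.17 -6.29] M [ 0.22 -0.97  0.08] w 0.0265
```

Request:
servo_tool --pt "220 0 0 0.05 0" --pt "220 0 0 0.05 0" --pt "220 0 0 0 0" --pt "220 0 0 0 0"

```text
time: 17.5
tcp_pos: [0.4274, 0.2139, 0.0389]
tool_rot: [3.141, -0.004, 0.22]
contact_force: [5.5, 1.9, -0.6]
gripper_width: 0.0266
grip_force: 60.0
```

```bash
python3 st.py
```

```text
t 17.5 tcp eye mm [-60.2  15.8  38.9] rpy [ 3.141 -0.004  0.22 ] F ex,ey,z [ 5.78  0.59 -0.64] M [ 0.28 -1.18  0.14] w 0.0266
```

Request:
servo_tool --pt "220 -0.05 0 0.02 0" --pt "220 -0.05 0 0.02 0" --pt "220 -0.05 0 0.01 0" --pt "220 -0.03 0 0 0" --pt "220 0 0 0 0" --pt "220 0 0 0 0"

```text
time: 18.1
tcp_pos: [0.4273, 0.2138, 0.0388]
tool_rot: [3.141, -0.008, 0.22]
contact_force: [7.1, 1.7, -2.0]
gripper_width: 0.0267
grip_force: 59.9
```

```bash
python3 st.py
```

```text
t 18.1 tcp eye mm [-60.3  15.8  38.8] rpy [ 3.141 -0.008  0.22 ] F ex,ey,z [ 7.27  0.03 -1.97] M [ 0.45 -1.59  0.1 ] w 0.0267
```

Request:
servo_tool --pt "220 0 0 0 0" --pt "220 0 0 0 0" --pt "220 0 0 0 0"

```text
time: 18.4
tcp_pos: [0.4273, 0.2138, 0.0388]
tool_rot: [3.141, -0.008, 0.22]
contact_force: [7.6, 1.9, -1.6]
gripper_width: 0.0264
grip_force: 59.9
```

```bash
python3 st.py
```

```text
t 18.4 tcp eye mm [-60.3  15.8  38.8] rpy [ 3.141 -0.008  0.22 ] F ex,ey,z [ 7.86  0.08 -1.59] M [ 0.42 -1.59  0.11] w 0.0264
```

Request:
servo_tool --pt "220 -0.05 0 0.01 0" --pt "220 -0.05 0 0.01 0" --pt "220 -0.05 0 0 0" --pt "220 -0.04 0 0 0" --pt "220 0 0 0 0" --pt "220 0 0 0 0" --pt "220 0 0 0 0"

```text
time: 19.1
tcp_pos: [0.4273, 0.2138, 0.0388]
tool_rot: [3.14, -0.011, 0.22]
contact_force: [10.4, 2.1, -3.1]
gripper_width: 0.0264
grip_force: 59.5
```

```bash
python3 st.py
```

```text
t 19.1 tcp eye mm [-60.3  15.8  38.8] rpy [ 3.14  -0.011  0.22 ] F ex,ey,z [10.57 -0.34 -3.06] M [ 0.56 -1.99  0.14] w 0.0264
```

Request:
servo_tool --pt "220 0 0 0 0" --pt "220 0 0 0 0" --pt "220 0 0 0 0" --pt "220 0 0 0 0"

```text
time: 19.5
tcp_pos: [0.4273, 0.2138, 0.0388]
tool_rot: [3.14, -0.011, 0.22]
contact_force: [9.0, 2.6, -3.6]
gripper_width: 0.0266
grip_force: 59.5
```

```bash
python3 st.py
```

```text
t 19.5 tcp eye mm [-60.3  15.8  38.8] rpy [ 3.14  -0.011  0.22 ] F ex,ey,z [ 9.37  0.49 -3.58] M [ 0.55 -1.99  0.2 ] w 0.0266
```

The pull is about 10 N, so I hold it.

Request:
servo_tool --pt "220 0 0 0 0" --pt "220 0 0 0 0" --pt "220 0 0 0 0" --pt "220 0 0 0 0" --pt "220 0 0 0 0" --pt "220 0 0 0 0" --pt "220 0 0 0 0" --pt "220 0 0 0 0" --pt "220 0 0 0 0" --pt "220 0 0 0 0" --pt "220 0 0 0 0" --pt "220 0 0 0 0"

```text
time: 20.7
tcp_pos: [0.4273, 0.2138, 0.0388]
tool_rot: [3.14, -0.011, 0.22]
contact_force: [10.0, 1.3, -4.4]
gripper_width: 0.0265
grip_force: 59.5
```

```bash
python3 st.py
```

```text
t 20.7 tcp eye mm [-60.3  15.8  38.8] rpy [ 3.14  -0.011  0.22 ] F ex,ey,z [10.02 -0.99 -4.37] M [ 0.56 -2.07  0.16] w 0.0265
```

Request:
servo_tool --pt "220 0.1 0 0 0" --pt "220 0.1 0 0 0" --pt "220 0.1 0 0 0" --pt "220 0.1 0 0 0" --pt "220 0.1 0 0 0" --pt "220 0.1 0 0 0" --pt "220 0.1 0 0 0" --pt "220 0.1 0 0 0" --pt "220 0 0 0 0"

```text
time: 21.6
tcp_pos: [0.4276, 0.2141, 0.0369]
tool_rot: [-3.141, 0.004, 0.22]
contact_force: [0.8, 0.3, -1.1]
gripper_width: 0.0267
grip_force: 59.9
```

```bash
python3 st.py
```

```text
t 21.6 tcp eye mm [-60.   16.   36.9] rpy [-3.141  0.004  0.22 ] F ex,ey,z [ 0.86  0.08 -1.13] M [-0.12 -0.11 -0.01] w 0.0267
```

Request:
servo_tool --pt "220 0 0 0.3 0" --pt "220 0 0 0.3 0" --pt "220 0 0 0.3 0" --pt "220 0 0 0.3 0" --pt "220 0 0 0.2 0" --pt "220 0 0 0.1 0" --pt "220 0 0 0.1 0" --pt "220 0 0 0 0" --pt "220 0 0 0 0"

```text
time: 22.5
tcp_pos: [0.4296, 0.2144, 0.0217]
tool_rot: [-3.142, -0.0, 0.22]
contact_force: [0.1, -0.4, -1.7]
gripper_width: 0.0261
grip_force: 59.8
```

```bash
python3 st.py
```

```text
t 22.5 tcp eye mm [-57.9  15.9  21.7] rpy [-3.142 -0.     0.22 ] F ex,ey,z [-0.02 -0.45 -1.74] M [ 0.03  0.09 -0.03] w 0.0261
```

Request:
servo_tool --pt "220 0.2 0 0 0" --pt "220 0 0 0.1 0" --pt "220 0 0 0.1 0" --pt "220 0 0 0.1 0" --pt "220 0 0 0.05 0" --pt "220 0 0 0 0"

```text
time: 23.1
tcp_pos: [0.4314, 0.2149, 0.018]
tool_rot: [3.142, 0.0, 0.22]
contact_force: [0.4, -0.2, -2.3]
gripper_width: 0.0265
grip_force: 59.8
```

```bash
python3 st.py
```

```text
t 23.1 tcp eye mm [-56.1  15.9  18. ] rpy [3.142 0.    0.22 ] F ex,ey,z [ 0.32 -0.31 -2.29] M [-0.03  0.08 -0.03] w 0.0265
```

Request:
servo_tool --pt "220 0 0 0.05 0" --pt "220 0 0 0.05 0" --pt "220 0 0 0 0" --pt "220 0 0 0 0"

```text
time: 23.5
tcp_pos: [0.4315, 0.2149, 0.0177]
tool_rot: [-3.141, -0.0, 0.219]
contact_force: [-2.0, -0.4, 5.2]
gripper_width: 0.0268
grip_force: 60.7
```

```bash
python3 st.py
```

```text
t 23.5 tcp eye mm [-56.   15.9  17.7] rpy [-3.141 -0.     0.219] F ex,ey,z [-2.05  0.04  5.18] M [-0.02  0.38 -0.02] w 0.0268
```

Request:
servo_tool --pt "180 0 0 0 0" --pt "150 0 0 0 0" --pt "120 0 0 0 0" --pt "80 0 0 0 0" --pt "40 0 0 0 0" --pt "0 0 0 0 0" --pt "0 0 0 0 0" --pt "0 0 0 0 0"

```text
time: 24.3
tcp_pos: [0.4315, 0.2149, 0.0171]
tool_rot: [3.141, 0.0, 0.22]
contact_force: [-0.4, -0.7, 0.1]
gripper_width: 0.0852
grip_force: 0.0
```

Request:
servo_tool --pt "0 0 0 -0.5 0" --pt "0 0 0 -1 0" --pt "0 0 0 -2 0" --pt "0 0 0 -2 0" --pt "0 0 0 -3 0" --pt "0 0 0 -3 0" --pt "0 0 0 -3 0" --pt "0 0 0 0 0" --pt "0 0 0 0 0" --pt "0 0 0 0 0"

```text
time: 25.3
tcp_pos: [0.4305, 0.2149, 0.1615]
tool_rot: [-3.142, 0.002, 0.22]
contact_force: [0.3, -0.1, -0.3]
gripper_width: 0.0853
grip_force: 0.0
```

```bash
python3 st.py; python3 -c "
from h import *
im=r.camera('wrist'); cv2.imwrite('pics/w6.png',cv2.resize(im[:,:,::-1],(800,600),interpolation=cv2.INTER_CUBIC))"
```

```text
t 25.3 tcp eye mm [-56.9  16.1 161.5] rpy [-3.142e+00  2.000e-03  2.200e-01] F ex,ey,z [ 0.26 -0.17 -0.27] M [-0.01 -0.01 -0.05] w 0.0853
```

View pics/w6.png

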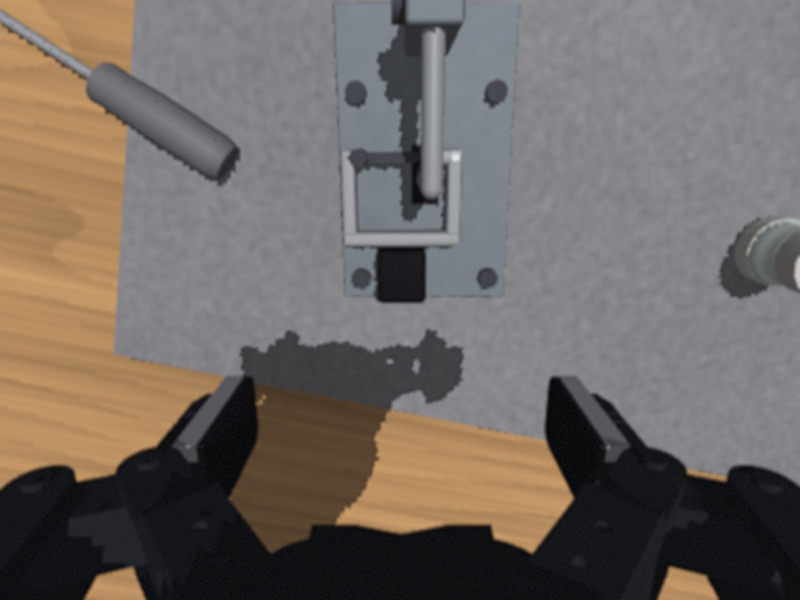

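The hook lies flat on the plate (frame 343–462 by 150–246). The bar stands inside near (430,190), the gate is shut at row 158, and the gripper is clear.

```bash
python3 -c "
from plant import r
print(r.close_job())"
```

```text
the job is handed in; nothing more can be done
None
```

The job is handed in at about 25 s: the hook is clipped round the bar with its gate shut, was tugged at about 10 N for well over a second, and lies released on the eye's base plate; the hand-in returned no verdict.

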